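# Set the grind slide of a coffee grinder to its marker

## Robot

A 6-joint arm with a two-finger parallel gripper is mounted at the origin on the work surface. World frame = base frame: x ahead of the robot, y to its left, z up, the work surface at z = 0. Lengths are in m, angles in rad, forces in N, time in s.
With the tool pointing down it reaches from about 0.25 to 0.8 m from the base axis. Payload 3.9 kg.
Tool frame: the origin (TCP) lies at the very end of the fingers, on their centre line; the grasp point (between the pads) lies 19 mm behind it; z points along the fingers, y is the direction in which the jaws open and shut (so a half turn about z gives the same grasp; the last joint's range is limited). The gripper opens to 85 mm and grips with 20 to 120 N. Pads are 22 mm wide; open, the fingers measure 114 mm over their backs; the gripper's body (76 mm by 85 mm) begins 54 mm behind the grasp point. The pads swing forward as they close: fully open they stand 13 mm farther back than shut.
Start: joints at [-1.148, 0.26, -0.138, 1.173, 0, 1.571], TCP at [0.215, -0.479, 0.231] pointing down, gripper open.
Joint ranges: [-2.78, 2.78], [-0.83, 1.72], [-1.28, 1.37], [-1.9, 2.12], [-1.57, 1.48], [-3.14, 3.14]. Speed limits (rad/s): [2.57, 2.57, 3.14, 3.14, 3.14, 3.14].

## Interface

Orientations are given as a unit quaternion [x, y, z, w].
In Python, from rig import manip, viewer, boxes_of, outline_of gives the robot as it stands.
- The arm moves only by the tool servo_tool, never from a script. Its argument "steps" is a list that holds one entry, the list of rows, each a list of 7 numbers: the turn, a rotation vector about the tool's x, y, z in degrees, then the shift along the tool's x, y, z in cm, then the gripper's target within -1 to 1 (fully open at 1, half-way at 0, shut at -1). In form: [[[ax, ay, az, dx, dy, dz, grip], ...]]. A call has 1 to 12 rows; each row shifts and turns the commanded pose from where the row before left it, along the tool's axes as they then stand; what a row does not reach is not made up. A row lasts 1/8 s, in which the tool goes at most 62.5 mm and 10.7 degrees, less where a joint would pass 70% of its speed; a pose out of reach is approached as far as the arm can. A call is refused whole if a number of a shift passes 6.25 or a number of a turn 10.7, either way. A call with a gripper value outside its range is refused whole. The fingers move at their own pace and stop on an object; "force" is the grip in N (left out, the last holds). Time passes only in rows, so rows that do not move let the fingers close. It gives the time, the measured TCP pose, the force and the opening at its end, in the units of the state.
- manip.read_state(): the state, without advancing time (a new reading comes with each control period).
- viewer.grab_frame(name): name is "scene" or "top"; returns a dict with "img" (400x640x3 uint8, red, green, blue), "depth" (400x640 float32, m along the optical axis (not along the pixel's ray), 0 where there is no reading), "fx", "fy", "cx", "cy" (pixels), "R" (3x3) and "t" (3): a world point X has camera coordinates R X + t. Camera axes: x right, y down, z forward; pixel columns grow to the right and rows downward; lengths in m; the calibration is good to about 2 mm. A picture is of the moment at which its call begins.
- manip.close_job(): hands the job in, once; it reports no verdict.
Trained networks look in a picture, given as the dict that the camera call returned (one of the last four; its "shot" number tells which), for a name from the list of things; names that differ only in an ending like _2 or _b are one class to them, and where a whole thing is asked for, a point or a joint stands for the part that bears it (a point fixed in the world has none). Each returns a list of dicts, best first, with "confidence" (0 to 1); they miss things now and then, are a little off and sometimes report something else, mostly with a low value. They report only what shows in the picture. A call takes as long as a camera call.
- boxes_of(query, picture): "extent" ([centre column, centre row, width, height] in pixels, round what is visible of it).
- outline_of(query, picture): "pixels" (400x640 bool, what is visible of it) and "extent" ([centre column, centre row, width, height] in pixels, round what is visible of it).
The state is a dict: "time_s": time; "q": joint angles; "joint_velocities": joint speeds; "joint_efforts": joint torques, N m; "ee_pos": TCP position; "orientation": TCP orientation; "wrist_force": force on the tool from outside, world axes, zero at the start; "moment": the same for the moment, N m; "finger_gap": opening from 0.0 (shut) to 1.0 (fully open).
Only numpy, scipy, OpenCV 4.12 (cv2) and the standard library are available. Lean on these libraries where they do the work, as an engineer would, in place of code of your own. Each camera call takes 0.05 s, during which the arm holds its last target.

## Task

The coffee grinder is still set too coarse. Push the stiff black grind slide on top of it towards the funnel, in small gentle nudges rather than one hard shove, until its white line stands level with the green marker on the scale. Do not run it past the marker, or the burrs will touch; leave the slide standing there and do not disturb the dosing cup, the tamper, the bean tube or the scale.

Things in the scene. Friction and masses are not known exactly. Their poses are not given: they have to be found in the camera images.
- grinder: Cream grinder, fixed, base 385 x 130 mm. Origin: on the counter, midway across, 215 mm from the front end of its base and 170 mm from the tail. Its -x axis points to the front (funnel, spout, cup), +x to the tail, z up. The housing runs from 85 mm ahead of the origin to 165 mm behind, 120 mm wide; its flat top (the slide's bed) is 167.5 mm above the counter, with a scale along the -y edge.
- grind_slide (a joint): Travel in m of the black slide: 0 at the coarse end by the tail, up to 0.10 towards the funnel (grinder's -x). Dry friction of about 6 N and a slight drag hold it where it is left; it neither springs back nor coasts noticeably. At travel t the white line lies 0.090 - t on the +x side of the grinder's origin; the travel wanted is 0.090 minus the marker's x in the grinder's frame.
- slide_back (a point): Middle of the upright ribbed back face of the slide, facing the tail: the place to push, 20 mm above the bed (187.5 mm above the counter). The slide is a black wedge 60 mm long along its travel, 72 mm wide across it, 35 mm high at this face, sloping down to 14 mm at the front. Axes as the grinder's.
- slide_line (a point): White line of the slide's pointer, on the tongue at its -y edge beside the scale: 173.5 mm above the counter, 39 mm to the -y side of the slide's middle, 30 mm ahead of the back face. The line also runs over the slide, square to the travel. Axes as the grinder's.
- marker: Bright green plastic marker, 12 mm wide along the scale, 4 mm high, clipped over the -y edge of the grinder's top, 52.5 mm from its middle. It stays put and shows where the white line is to stand. Origin: middle of its 12 mm width, at the height of the bed. Axes as the grinder's.
- dose_cup: Open steel dosing cup, 60 mm across, 62 mm high, loose, standing on the grinder's base plate under the spout. Origin: centre of its underside. Not to be disturbed.
- tamper: Espresso tamper with steel foot and wooden knob, 58 mm across, 89 mm high, loose, standing upright. Origin: centre of its underside. Not to be disturbed.
- bean_tube: Clear bean tube with teal cap, 36 mm across, 115 mm high, loose, standing upright on the counter by itself. Origin: centre of its underside. Not to be disturbed.
- scale: Flat black coffee scale, 130 x 110 x 20 mm, loose on the counter. Origin: centre of its underside. Not to be disturbed.
- funnel (a point): Centre of the rim of the dark bean funnel at the grinder's front: 94 mm across, 232 mm above the counter, 116 mm ahead of the grinder's origin. Fixed.

How it is judged:
By the outcome, as a careful person would: the job done as asked, in the order asked, and still so for the second after the job is handed in, with the robot touching nothing.
It also fails if it takes over 45 s, if anything falls off the work surface, if the arm or the gripper's body presses on something with over 40 N, if the wrist force passes 120 N, or if a joint passes its speed limit or range.

## Working session

There is one attempt and no reset: what is moved stays moved. The work goes in short steps, Python scripts to look and compute and a tool call to move; the robot and the scene stay as the last step left them, time stands still between calls to the robot, and variables do not carry over. Pictures are saved under pics/ and viewed, and the job is handed in when it is done.

Besides the shell and the picture viewer there is one more tool, called after ">>>" in YAML: its name, and indented under it one key for each argument. servo_tool: Moves the arm, as the interface text tells. Its arguments: {"type":"object","properties":{"steps":{"type":"array"},"force":{"type":"number"}},"required":["steps"]}

```bash
mkdir -p pics; ls; python3 - <<'E'
from rig import manip, viewer, boxes_of, outline_of
import cv2
print(manip.read_state())
for n in ("scene","top"):
    f=viewer.grab_frame(n)
    cv2.imwrite(f"pics/{n}0.png",f["img"][:,:,::-1])
    print(n,f["fx"],f["fy"],f["cx"],f["cy"],f["R"],f["t"])
    for q in ("grinder","grind_slide","slide_back","slide_line","marker","funnel","dose_cup","tamper","bean_tube","scale"):
        try: print(q,[(b["confidence"],b["extent"]) for b in boxes_of(q,f)][:2])
        except Exception as e: print(q,e)
E
```

```text
pics
{'time_s': 0.0, 'q': array([-1.14800195e+00,  2.60683198e-01, -1.39394845e-01,  1.17270301e+00,
        2.64465404e-05,  1.57078008e+00]), 'joint_velocities': array([ 0.00039069, -0.00014627,  0.00161951,  0.00202644,  0.00060838,
       -0.0003311 ]), 'joint_efforts': array([ 1.55715865e-03, -4.05676746e+01,  2.53923261e+01,  1.87631539e-02,
        7.99273539e-05,  4.21194216e-06]), 'ee_pos': array([ 0.21513532, -0.47813393,  0.23045559]), 'orientation': array([ 9.77736519e-01,  2.09834015e-01, -1.95287432e-04, -9.73050139e-04]), 'wrist_force': array([ 0.04298804,  0.86628445, -0.0277186 ]), 'moment': array([-0.00134267, -0.05076396, -0.00222717]), 'finger_gap': 1.0003995832139094}
scene 376.2816512829133 376.2816512829133 310.3641214244454 201.42390528443525 [[-0.49116802  0.87105765  0.00354163]
 [ 0.52482789  0.29917767 -0.79689925]
 [-0.69520476 -0.38955268 -0.60410185]] [ 0.32006645 -0.20007751  1.63146427]
grinder [(0.81, [321.8, 205.1, 126.9, 86.9])]
grind_slide [(0.55, [351.8, 190.3, 22.0, 24.0])]
slide_back [(0.72, [453.8, 248.4, 27.1, 32.0]), (0.69, [353.8, 191.3, 22
[... 391 characters left out ...]
19.1])]
top 361.5329702540418 361.5329702540418 320.0501904726087 200.63730095759186 [[-0.01289944 -0.99991086 -0.00344581]
 [-0.99884996  0.01304474 -0.04613673]
 [ 0.04617757  0.0028467  -0.99892919]] [-0.02460585  0.61160598  1.12389118]
grinder [(0.74, [309.4, 214.8, 128.6, 80.2])]
grind_slide [(0.97, [281.8, 227.2, 29.6, 35.6])]
slide_back [(0.94, [278.7, 223.2, 27.8, 32.5])]
slide_line [(0.7, [280.2, 226.2, 29.2, 34.3])]
marker [(0.29, [280.9, 227.8, 31.0, 30.5])]
funnel [(0.8, [310.9, 214.3, 136.4, 78.3])]
dose_cup []
tamper [(0.92, [180.9, 245.0, 24.9, 23.0]), (0.32, [277.1, 224.1, 27.7, 29.1])]
bean_tube [(0.74, [278.5, 149.8, 14.8, 14.3])]
scale [(0.94, [456.4, 246.8, 47.8, 44.6])]
```

```bash
python3 - <<'E'
import cv2
a=cv2.imread("pics/top0.png");b=cv2.imread("pics/scene0.png")
cv2.imwrite("pics/topz0.png",cv2.resize(a[150:300,220:420],None,fx=4,fy=4,interpolation=cv2.INTER_CUBIC))
cv2.imwrite("pics/scz0.png",cv2.resize(b[140:290,220:420],None,fx=4,fy=4,interpolation=cv2.INTER_CUBIC))
E
```

```text
(no output)
```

View pics/top0.png

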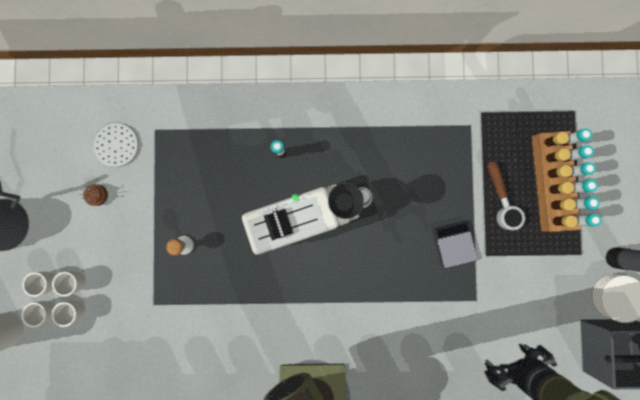

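View pics/scene0.png

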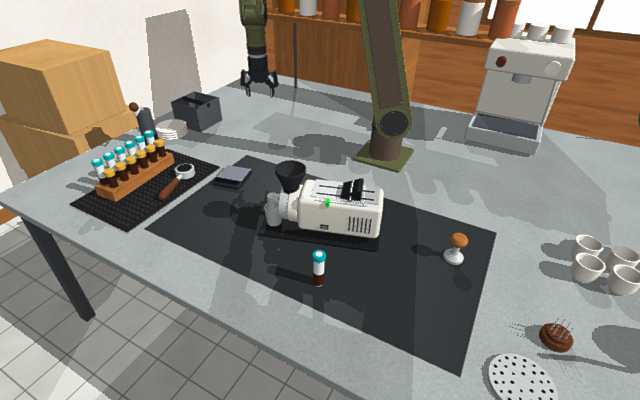

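```bash
sleep 1
```

```text
(no output)
```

View pics/topz0.png

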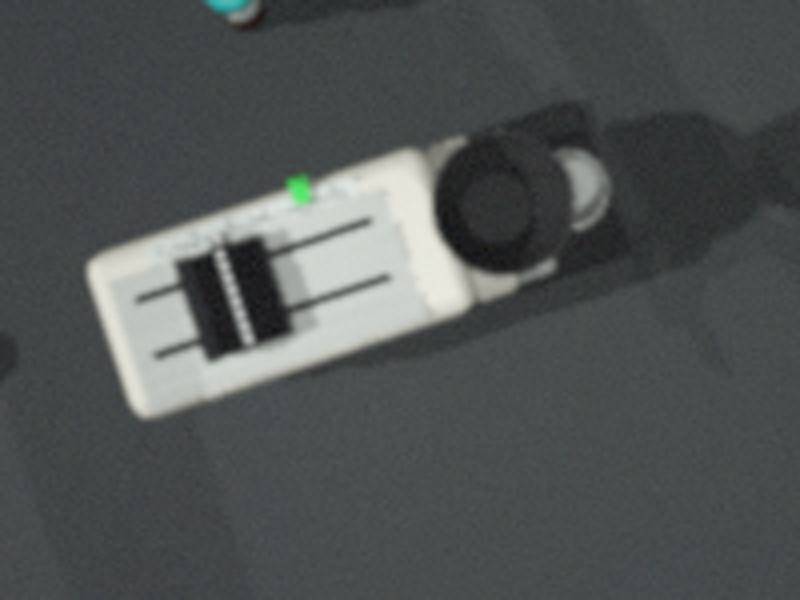

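View pics/scz0.png

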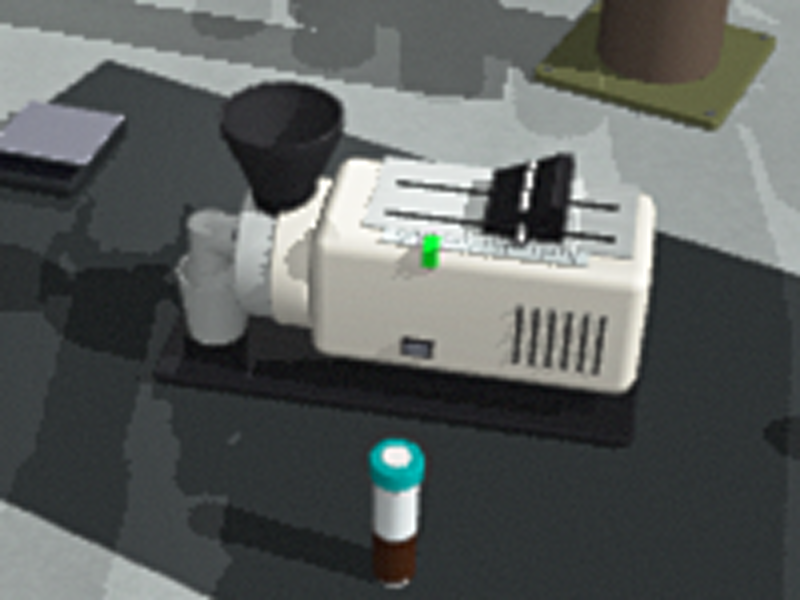

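```bash
cat > h.py <<'E'
import numpy as np, cv2
from rig import manip, viewer, boxes_of, outline_of
def cloud(f):
    d=f["depth"];v,u=np.indices(d.shape)
    P=np.stack([(u-f["cx"])*d/f["fx"],(v-f["cy"])*d/f["fy"],d],-1)
    return (P-f["t"])@f["R"]
def onplane(f,u,v,z):
    r=np.array([(u-f["cx"])/f["fx"],(v-f["cy"])/f["fy"],1.])@f["R"]; o=-f["R"].T@f["t"]
    return o+r*(z-o[2])/r[2]
def proj(f,X):
    c=f["R"]@np.asarray(X)+f["t"]; return np.array([f["fx"]*c[0]/c[2]+f["cx"],f["fy"]*c[1]/c[2]+f["cy"]])
def green(f):
    h=cv2.cvtColor(f["img"],cv2.COLOR_RGB2HSV).astype(int)
    m=(abs(h[...,0]-60)<12)&(h[...,1]>120)&(h[...,2]>120)
    return m
E
python3 - <<'E'
from h import *
for n in ("top","scene"):
    f=viewer.grab_frame(n); P=cloud(f); np.savez(f"f_{n}.npz",**f)
    o=outline_of("grinder",f); print(n,o[0]["confidence"])
    m=(f["depth"]>0)&(abs(P[...,2]-.1675)<.006)
    u0,u1,v0,v1=(235,345,180,260) if n=="top" else (290,390,170,240)
    k=np.zeros_like(m);k[v0:v1,u0:u1]=1;m&=k
    Q=P[m]; print(len(Q),np.median(Q[:,2]))
    print("rect",cv2.minAreaRect(Q[:,:2].astype(np.float32)))
    m2=(f["depth"]>0)&(abs(P[...,2]-.232)<.006)
    Q=P[m2]; Q=Q[(abs(Q[:,0]-.62)<.15)&(abs(Q[:,1]+.08)<.15)]; print("fun",len(Q), cv2.minEnclosingCircle(Q[:,:2].astype(np.float32)) if len(Q) else 0)
    g=green(f);vs,us=np.nonzero(g);
    print("green px",us.mean(),vs.mean(),len(us),P[g][:,:].mean(0), onplane(f,us.mean(),vs.mean(),.1695))
    s=[o for o in outline_of("grind_slide",f)][:1]
    if s:
        q=P[s[0]["pixels"]]; print("slide",q.mean(0),q.min(0),q.max(0),cv2.minAreaRect(q[q[:,2]>.17][:,:2].astype(np.float32)))
E
```

```text
top 0.72
2762 0.16644812539781403
rect ((0.5616152286529541, 0.030004069209098816), (0.11741970479488373, 0.28336650133132935), 19.611743927001953)
fun 146 ((0.600813090801239, -0.0985695943236351), 0.0467739962041378)
green px 294.4166666666667 196.25 24 [0.61864894 0.03871114 0.14215144] [0.6169032  0.03656424 0.1695    ]
slide [0.54375744 0.07840222 0.19516124] [ 0.50349669 -0.03578128  0.16680336] [0.58280244 0.11222617 1.15082042] ((0.5604395270347595, 0.041547566652297974), (0.07627314329147339, 0.14410775899887085), 20.024337768554688)
scene 0.84
1471 0.1668572375115083
rect ((0.5609667301177979, 0.03610081970691681), (0.12429718673229218, 0.2728925943374634), 18.180395126342773)
fun 147 ((0.5996150970458984, -0.09656278789043427), 0.04968661814928055)
green px 327.3448275862069 202.31034482758622 29 [0.61874908 0.03703102 0.16713153] [0.62155913 0.03840302 0.1695    ]
slide [0.55541014 0.08449401 0.18970337] [0.50834654 0.04426235 0.16992093] [0.58671826 0.11742111 0.20469431] ((0.5455207824707031, 0.07964059710502625), (0.07635132223367691, 0.058890920132398605), 17.438003540039062)
```

```bash
python3 - <<'E'
from h import *
f=dict(np.load("f_top.npz")); g=cv2.cvtColor(f["img"],cv2.COLOR_RGB2GRAY).astype(np.float32); print("cam",-f["R"].T@f["t"])
yaw=np.radians(109.); c0=np.array([0.5626,0.030])
from scipy.ndimage import map_coordinates
def prof(img,yaw,c,xs,ys,z):
    ex=np.array([np.cos(yaw),np.sin(yaw)]);ey=np.array([-ex[1],ex[0]])
    W=c+xs[...,None]*ex+ys[...,None]*ey
    X=np.concatenate([W,np.full(W.shape[:-1]+(1,),z)],-1)
    C=X@f["R"].T+f["t"];u=f["fx"]*C[...,0]/C[...,2]+f["cx"];v=f["fy"]*C[...,1]/C[...,2]+f["cy"]
    return map_coordinates(img,[v,u],order=1)
# long edges
for lo,hi in ((-.08,-.04),(.04,.08)):
    xs=np.linspace(-.10,.09,39); ys=np.arange(lo,hi,.0005)
    X,Y=np.meshgrid(xs,ys,indexing="ij"); I=cv2.GaussianBlur(prof(g,yaw,c0,X,Y,.165),(9,1),2)
    G=abs(np.gradient(I,axis=1)); e=(G**2*ys).sum(1)/(G**2).sum(1)
    p=np.polyfit(xs,e,1); r=e-np.polyval(p,xs); ok=abs(r)<2*np.median(abs(r))+1e-4; p=np.polyfit(xs[ok],e[ok],1)
    print("edge",p, "dyaw deg",np.degrees(p[0]),"rms",np.std(r[ok]))
for lo,hi in ((-.16,-.11),(.11,.145)):
    ys=np.linspace(-.03,.03,15); xs=np.arange(lo,hi,.0005)
    X,Y=np.meshgrid(xs,ys,indexing="xy"); I=cv2.GaussianBlur(prof(g,yaw,c0,X,Y,.165),(9,1),2)
    G=abs(np.gradient(I,axis=1)); e=(G**2*xs).sum(1)/(G**2).sum(1); p=np.polyfit(ys,e,1); print("end",p)
# rectified picture 1px=0.5mm
xs=np.arange(-.19,.17,.0005);ys=np.arange(-.08,.08,.0005);X,Y=np.meshgrid(xs,ys)
im=np.stack([prof(f["img"][...,k].astype(np.float32),yaw,c0,X,Y,.1695) for k in (2,1,0)],-1); cv2.imwrite("pics/rect0.png",im)
E
```

```text
cam [ 0.55868664 -0.03578128  1.15082042]
edge [-0.01665577 -0.05449638] dyaw deg -0.9543055380688082 rms 0.00030358137331327844
edge [-0.02991506  0.06215364] dyaw deg -1.7140066376018508 rms 0.0010711392410630244
end [ 0.16852937 -0.13754018]
end [-0.05534131  0.13668183][ WARN:0@1.327] global loadsave.cpp:1063 imwrite_ Unsupported depth image for selected encoder is fallbacked to CV_8U.
```

View pics/rect0.png

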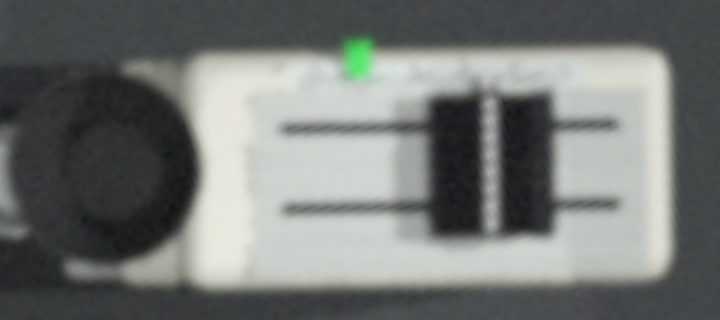

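```bash
cat >> h.py <<'E'
from scipy.ndimage import map_coordinates
YAW=np.radians(108.0); C0=np.array([0.5626,0.030])
EX=np.array([np.cos(YAW),np.sin(YAW)]);EY=np.array([-EX[1],EX[0]])
def rect(f,xs,ys,z,c=C0):
    X,Y=np.meshgrid(xs,ys); W=c+X[...,None]*EX+Y[...,None]*EY
    X3=np.concatenate([W,np.full(W.shape[:-1]+(1,),z)],-1)
    C=X3@f["R"].T+f["t"];u=f["fx"]*C[...,0]/C[...,2]+f["cx"];v=f["fy"]*C[...,1]/C[...,2]+f["cy"]
    return np.stack([map_coordinates(f["img"][...,k].astype(np.float32),[v,u],order=1) for k in range(3)],-1)
def measure(n,f,tag,xr=(-.06,.12)):
    xs=np.arange(*xr,.00025)
    # green: mean along rows at marker
    r=rect(f,xs,np.arange(-.065,-.048,.0005),.1705); gr=np.clip(r[...,1]-np.maximum(r[...,0],r[...,2])-30,0,None).sum(0); gx=(gr*xs).sum()/gr.sum()
    out={}
    for nm,z,ya,yb in (("line",.192,-.03,.03),("tongue",.1735,-.041,-.038)):
        r=rect(f,xs,np.arange(ya,yb,.0005),z).mean(-1).mean(0); out[nm]=r
    a=out["line"]; dark=cv2.GaussianBlur(a[None],(0,0),3)[0]
    # line = local max inside the dark zone
    th=np.nonzero(dark<np.percentile(dark,8)+15)[0]; lo,hi=th[0],th[-1]
    s=a[lo:hi+1]; w=np.clip(s-np.percentile(s,60),0,None)
    i=lo+np.argmax(cv2.GaussianBlur(s[None],(0,0),4)[0]*((np.arange(len(s))>40)&(np.arange(len(s))<len(s)-40)))
    k=slice(i-14,i+15); w=np.clip(a[k]-min(a[i-14],a[i+14]),0,None); lx=(w*xs[k]).sum()/w.sum()
    print(n,"marker %.4f slide-line %.4f  gap %.1f mm; dark %.4f..%.4f"%(gx,lx,(lx-gx)*1e3,xs[lo],xs[hi]))
    big=cv2.resize(rect(f,np.arange(*xr,.00025),np.arange(-.07,.05,.00025),.1715)[...,::-1].astype(np.uint8),None,fx=1,fy=1)
    cv2.imwrite(f"pics/{n}_{tag}.png",big)
E
python3 - <<'E'
from h import *
for n in ("top","scene"):
    measure(n,dict(np.load(f"f_{n}.npz")),"r1")
a=cv2.imread("pics/top_r1.png");b=cv2.imread("pics/scene_r1.png");cv2.imwrite("pics/r1.png",np.hstack([a,b])[:, :]) if 0 else cv2.imwrite("pics/r1.png",cv2.resize(np.vstack([a[:300],b[:300]]),None,fx=1,fy=1)); print(a.shape)
E
```

```text
top marker -0.0100 slide-line 0.0526  gap 62.6 mm; dark 0.0260..0.0765
scene marker -0.0111 slide-line 0.0509  gap 62.0 mm; dark 0.0293..0.0785
(480, 720, 3)
```

View pics/r1.png

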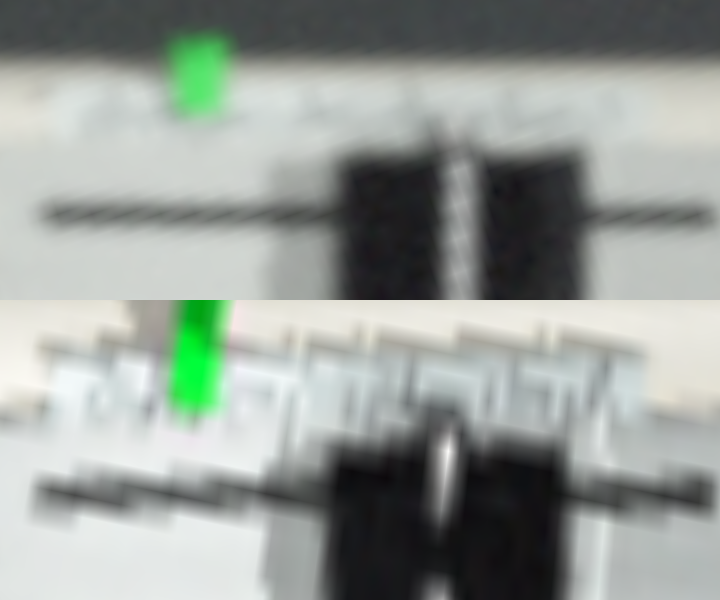

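>>> servo_tool:
  steps:
    - [[0,0,0,0,0,-2,-1],[0,0,-4.2,3.82,-0.06,-0.6,-1],[0,0,-4.2,3.82,-0.06,-0.6,-1],[0,0,-4.2,3.82,-0.06,-0.6,-1],[0,0,-4.2,3.82,-0.06,-0.6,-1],[0,0,-4.2,3.82,-0.06,-0.6,-1],[0,0,-4.2,3.82,-0.06,-0.6,-1],[0,0,-4.2,3.82,-0.06,-0.6,-1],[0,0,-4.2,3.82,-0.06,-0.6,-1],[0,0,-4.2,3.82,-0.06,-0.6,-1],[0,0,0,0,0,0,-1]]
  force: 20

```text
time_s: 2.78
ee_pos: [0.468, -0.2514, 0.3058]
orientation: [0.856, 0.517, 0.0, 0.0]
wrist_force: [-0.8, 0.6, -0.2]
finger_gap: -0.001
```

>>> servo_tool:
  steps:
    - [[0,0,-4.2,3.82,-0.06,0,-1],[0,0,-4.2,3.82,-0.06,0,-1],[0,0,-4.2,3.82,-0.06,0,-1],[0,0,-4.2,3.82,-0.06,0,-1],[0,0,-4.2,3.82,-0.06,0,-1],[0,0,-4.2,3.82,-0.06,0,-1],[0,0,-4.2,3.82,-0.06,0,-1],[0,0,-4.2,3.82,-0.06,0,-1],[0,0,-4.2,3.82,-0.06,0,-1],[0,0,-4.2,3.82,-0.06,0,-1],[0,0,-4.2,3.82,-0.06,0,-1],[0,0,0,0,0,0,-1]]

```text
time_s: 4.28
ee_pos: [0.5095, 0.1546, 0.3051]
orientation: [0.585, 0.811, -0.0, -0.0]
wrist_force: [-0.2, -0.5, -0.8]
finger_gap: -0.001
```

```bash
cat >> h.py <<'E'
def st():
    s=manip.read_state(); q=s["orientation"]; 
    from scipy.spatial.transform import Rotation as Ro
    M=Ro.from_quat(q).as_matrix(); d=s["ee_pos"][:2]-C0
    print("t %.2f tcp"%s["time_s"],s["ee_pos"].round(4),"gx %.4f gy %.4f"%(d@EX,d@EY),"yaw %.2f"%np.degrees(np.arctan2(M[1,0],M[0,0])),"toolz",M[:,2].round(3),"F along push %.1f"%(s["wrist_force"][:2]@EX),s["wrist_force"].round(1))
E
python3 - <<'E'
from h import *
st()
for n in ("top","scene"):
    f=viewer.grab_frame(n); cv2.imwrite(f"pics/{n}2.png",f["img"][:,:,::-1])
E
```

```text
t 4.28 tcp [0.5095 0.1546 0.3051] gx 0.1349 gy 0.0120 yaw 108.34 toolz [-0. -0. -1.] F along push -0.4 [-0.2 -0.5 -0.8]
```

View pics/top2.png

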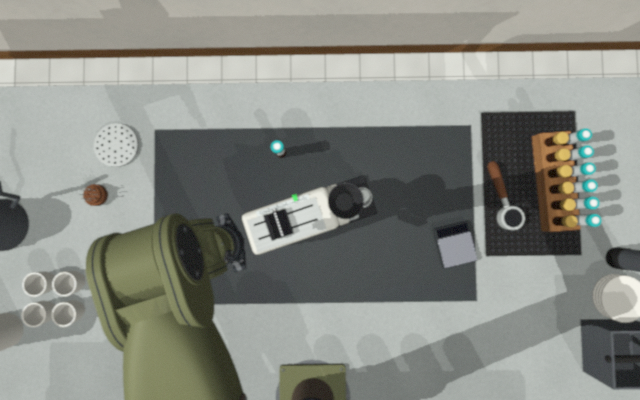

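View pics/scene2.png

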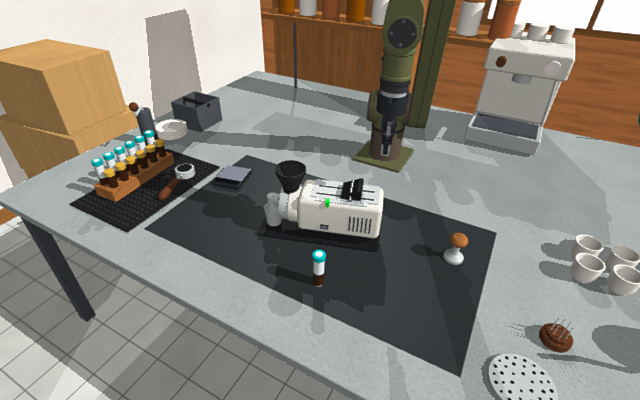

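>>> servo_tool:
  steps:
    - [[0,0,0.3,0,0.4,2,-1],[0,0,0,0,0.4,2,-1],[0,0,0,0,0,2,-1],[0,0,0,0,0,2,-1],[0,0,0,0,0,2,-1],[0,0,0,0,0,1.5,-1],[0,0,0,0,0,0.8,-1],[0,0,0,0,0,0,-1]]

```text
time_s: 5.38
ee_pos: [0.5175, 0.1556, 0.182]
orientation: [0.589, 0.808, -0.0, -0.0]
wrist_force: [0.2, 0.8, 0.2]
finger_gap: -0.001
```

```bash
python3 - <<'E'
from h import *
st()
for n in ("top","scene"):
    f=viewer.grab_frame(n); cv2.imwrite(f"pics/{n}3.png",cv2.resize(f["img"][150:290,220:420,::-1],None,fx=4,fy=4,interpolation=cv2.INTER_CUBIC))
E
```

```text
t 5.38 tcp [0.5175 0.1556 0.182 ] gx 0.1334 gy 0.0041 yaw 107.88 toolz [-0.001 -0.    -1.   ] F along push 0.7 [0.2 0.8 0.2]
```

View pics/top3.png

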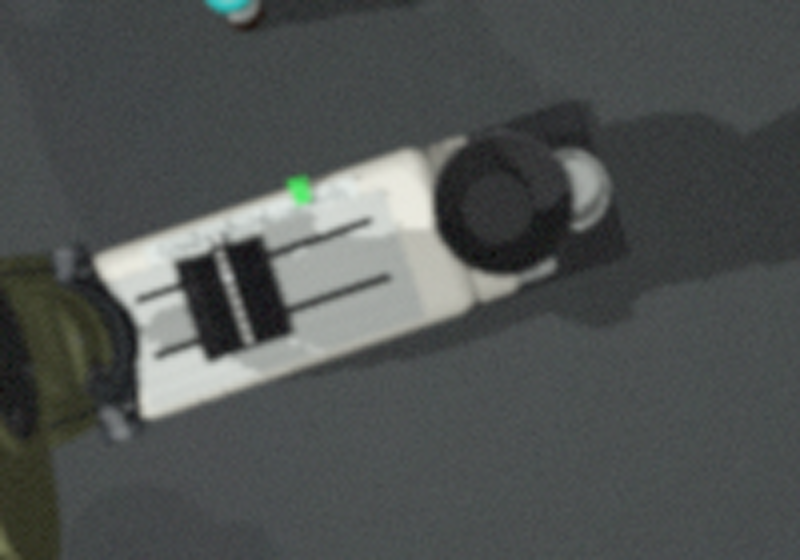

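View pics/scene3.png

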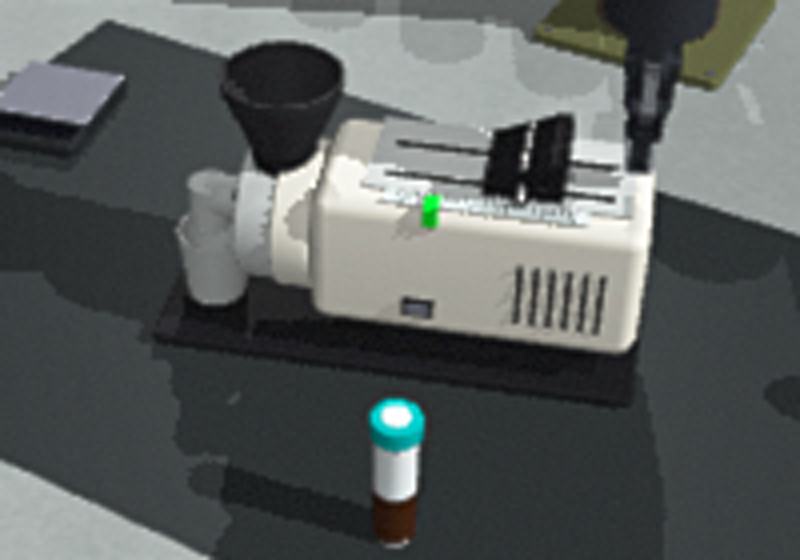

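>>> servo_tool:
  steps:
    - [[0,0,0,-0.8,0,0,-1],[0,0,0,-0.8,0,0,-1],[0,0,0,-0.8,0,0,-1],[0,0,0,-0.6,0,0,-1],[0,0,0,-0.3,0,0,-1],[0,0,0,0,0,0,-1]]

```text
time_s: 6.22
ee_pos: [0.5278, 0.1245, 0.1823]
orientation: [0.588, 0.809, 0.0, -0.0]
wrist_force: [-0.5, 0.2, -0.5]
finger_gap: 0.002
```

>>> servo_tool:
  steps:
    - [[0,0,0,-0.2,0,0,-1],[0,0,0,-0.2,0,0,-1],[0,0,0,-0.2,0,0,-1],[0,0,0,-0.2,0,0,-1]]

```text
time_s: 6.72
ee_pos: [0.5297, 0.1185, 0.1824]
orientation: [0.588, 0.809, 0.001, -0.002]
wrist_force: [-1.7, 5.5, 1.3]
finger_gap: -0.004
```

```bash
python3 - <<'E'
from h import *
st()
for n in ("top","scene"):
    f=viewer.grab_frame(n); cv2.imwrite(f"pics/{n}4.png",cv2.resize(f["img"][150:290,220:420,::-1],None,fx=4,fy=4,interpolation=cv2.INTER_CUBIC)); measure(n,f,"r4")
E
```

```text
t 6.72 tcp [0.5297 0.1185 0.1824] gx 0.0943 gy 0.0039 yaw 107.97 toolz [-0.001  0.004 -1.   ] F along push 5.7 [-1.7  5.5  1.3]
top marker -0.0100 slide-line 0.0524  gap 62.4 mm; dark 0.0258..0.0828
scene marker -0.0111 slide-line 0.0507  gap 61.7 mm; dark 0.0288..0.0780
```

View pics/scene4.png

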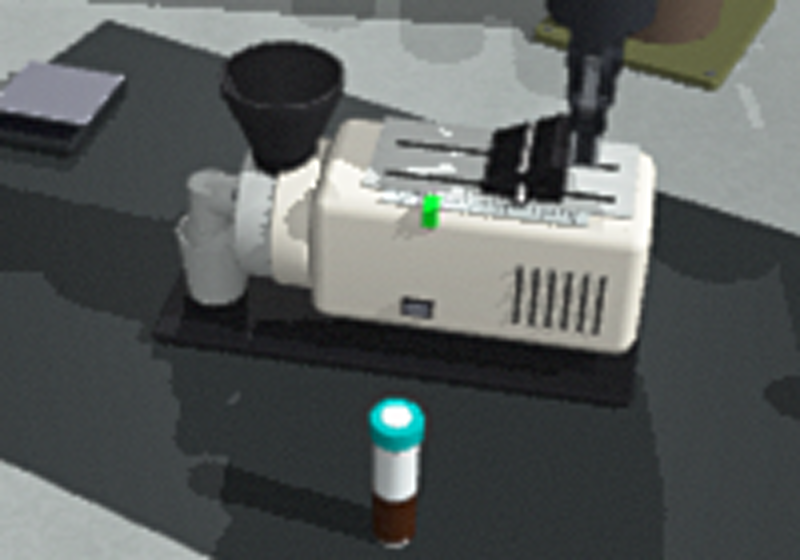

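>>> servo_tool:
  steps:
    - [[0,0,0,-0.3,0,0,-1],[0,0,0,-0.3,0,0,-1],[0,0,0,-0.3,0,0,-1],[0,0,0,-0.3,0,0,-1],[0,0,0,0,0,0,-1],[0,0,0,-0.3,0,0,-1],[0,0,0,-0.3,0,0,-1],[0,0,0,-0.3,0,0,-1],[0,0,0,-0.3,0,0,-1],[0,0,0,0,0,0,-1]]

```text
time_s: 8.07
ee_pos: [0.5372, 0.0957, 0.1824]
orientation: [0.588, 0.809, 0.001, -0.001]
wrist_force: [-2.3, 4.7, 0.5]
finger_gap: 0.001
```

```bash
python3 - <<'E'
from h import *
st()
for n in ("top","scene"):
    f=viewer.grab_frame(n); cv2.imwrite(f"pics/{n}5.png",cv2.resize(f["img"][150:290,220:420,::-1],None,fx=4,fy=4,interpolation=cv2.INTER_CUBIC)); measure(n,f,"r5")
E
```

```text
t 8.07 tcp [0.5372 0.0957 0.1824] gx 0.0703 gy 0.0039 yaw 107.98 toolz [-0.001  0.003 -1.   ] F along push 5.2 [-2.3  4.7  0.5]
top marker -0.0100 slide-line 0.0284  gap 38.3 mm; dark 0.0023..0.1018
scene marker -0.0111 slide-line 0.0267  gap 37.8 mm; dark 0.0050..0.0533
```

View pics/top5.png

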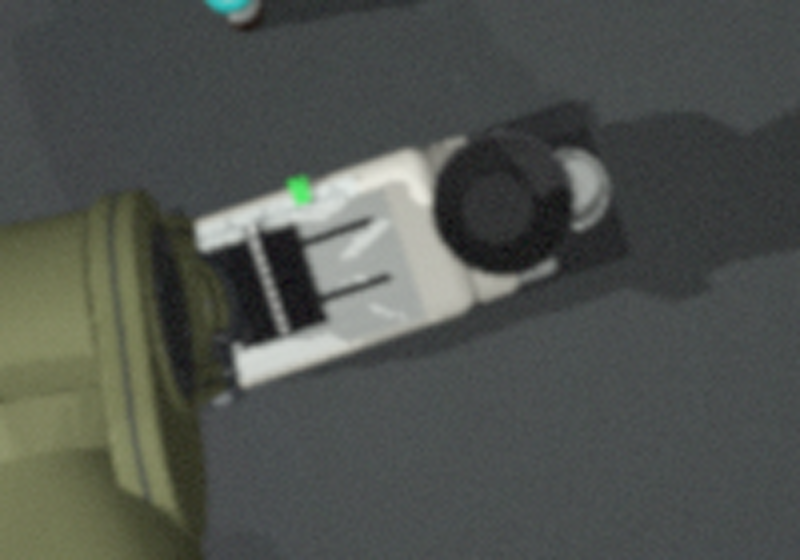

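>>> servo_tool:
  steps:
    - [[0,0,0,-0.3,0,0,-1],[0,0,0,-0.3,0,0,-1],[0,0,0,-0.3,0,0,-1],[0,0,0,-0.3,0,0,-1],[0,0,0,0,0,0,-1],[0,0,0,-0.3,0,0,-1],[0,0,0,-0.3,0,0,-1],[0,0,0,-0.3,0,0,-1],[0,0,0,-0.3,0,0,-1],[0,0,0,0,0,0,-1]]

```text
time_s: 9.43
ee_pos: [0.5446, 0.0729, 0.1823]
orientation: [0.588, 0.809, 0.001, -0.001]
wrist_force: [-1.2, 5.5, 1.1]
finger_gap: 0.003
```

```bash
python3 - <<'E'
from h import *
st()
for n in ("top","scene"):
    f=viewer.grab_frame(n); cv2.imwrite(f"pics/{n}6.png",cv2.resize(f["img"][150:290,220:420,::-1],None,fx=4,fy=4,interpolation=cv2.INTER_CUBIC)); measure(n,f,"r6")
E
```

```text
t 9.43 tcp [0.5446 0.0729 0.1823] gx 0.0463 gy 0.0038 yaw 107.97 toolz [-0.001  0.003 -1.   ] F along push 5.6 [-1.2  5.5  1.1]
top marker -0.0100 slide-line 0.0045  gap 14.5 mm; dark -0.0210..0.0553
scene marker -0.0111 slide-line 0.0026  gap 13.7 mm; dark -0.0180..0.0288
```

View pics/top6.png

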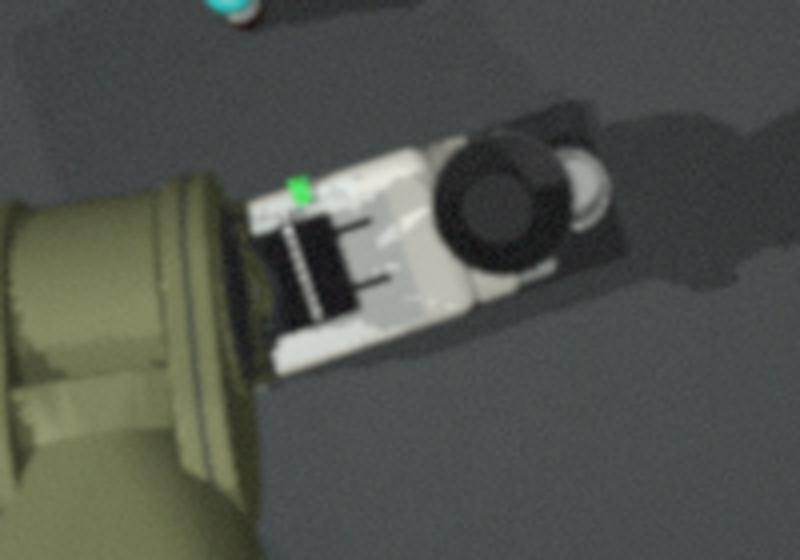

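View pics/scene6.png

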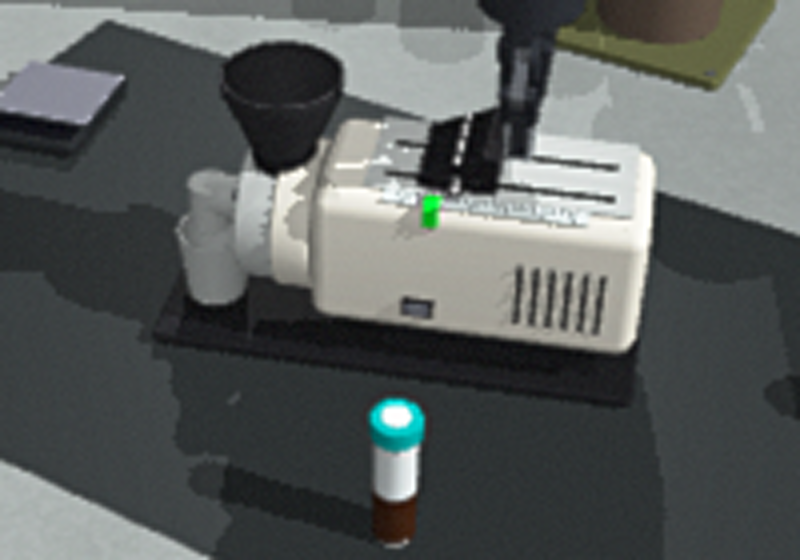

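View pics/top_r6.png

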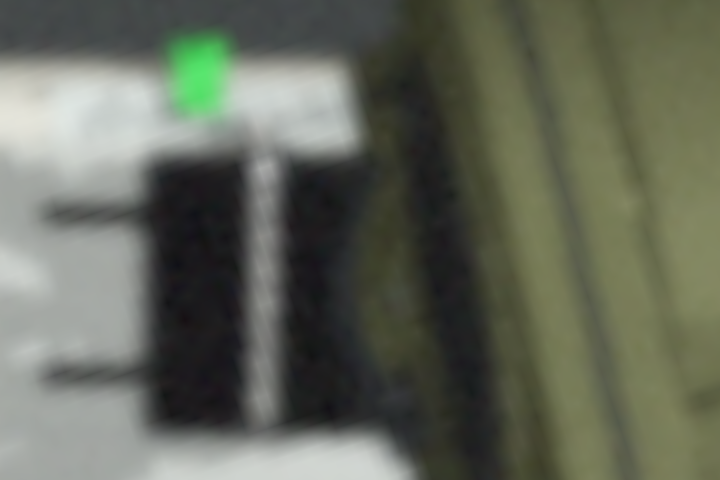

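View pics/scene_r6.png

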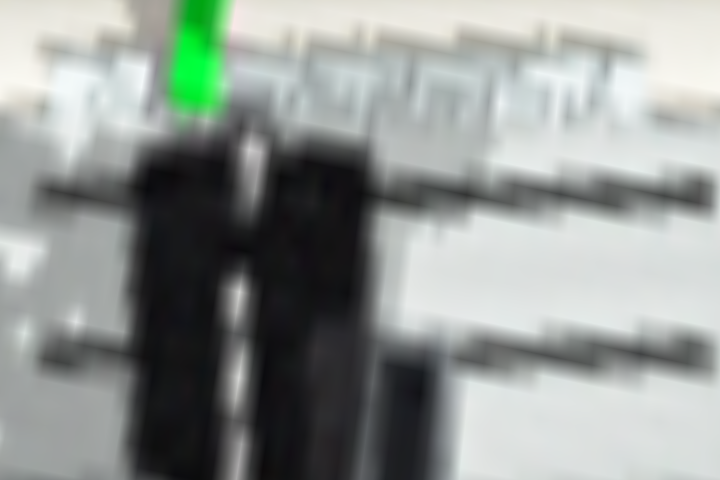

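>>> servo_tool:
  steps:
    - [[0,0,0,-0.2,0,0,-1],[0,0,0,-0.2,0,0,-1],[0,0,0,-0.2,0,0,-1],[0,0,0,0,0,0,-1],[0,0,0,-0.2,0,0,-1],[0,0,0,-0.2,0,0,-1],[0,0,0,0,0,0,-1]]

```text
time_s: 10.4
ee_pos: [0.5477, 0.0635, 0.1824]
orientation: [0.588, 0.809, 0.001, -0.001]
wrist_force: [-1.1, 5.6, 0.9]
finger_gap: -0.004
```

```bash
python3 - <<'E'
from h import *
st()
F={}
for n in ("top","scene"):
    f=viewer.grab_frame(n); np.savez(f"g_{n}.npz",**f); measure(n,f,"r7"); print("cam",-f["R"].T@f["t"])
    xs=np.arange(-.04,.04,.00025)
    # line column position for several strips & hypothesised heights
    for ya,yb,z in ((-.041,-.037,.1735),(-.030,-.015,.192),(-.015,0,.192),(.0,.015,.192),(.015,.03,.192)):
        a=rect(f,xs,np.arange(ya+.004,yb+.004,.0005),z).mean(-1).mean(0)
        i=np.argmin(abs(xs+.006)); j=slice(i-24,i+25); k=i-24+np.argmax(a[j]); kk=slice(k-12,k+13)
        w=np.clip(a[kk]-min(a[k-12],a[k+12]),0,None); print("  strip",ya,"%.4f"%((w*xs[kk]).sum()/w.sum()),a[k].round(0))
    for ya,yb,z in ((-.062,-.056,.1715),(-.058,-.052,.1715),(-.054,-.048,.1715)):
        r=rect(f,xs,np.arange(ya+.004,yb+.004,.0005),z); w=np.clip(r[...,1]-np.maximum(r[...,0],r[...,2])-30,0,None).sum(0); print("  green",ya,"%.4f"%((w*xs).sum()/w.sum()))
E
```

```text
t 10.40 tcp [0.5477 0.0635 0.1824] gx 0.0365 gy 0.0038 yaw 107.98 toolz [-0.001  0.003 -1.   ] F along push 5.6 [-1.1  5.6  0.9]
top marker -0.0101 slide-line -0.0054  gap 4.7 mm; dark -0.0310..0.0363
cam [ 0.55868664 -0.03578128  1.15082042]
  strip -0.041 -0.0050 163.0
  strip -0.03 -0.0054 143.0
  strip -0.015 -0.0053 130.0
  strip 0.0 -0.0055 128.0
  strip 0.015 -0.0055 134.0
  green -0.062 -0.0101
  green -0.058 -0.0103
  green -0.054 -0.0104
scene marker -0.0111 slide-line -0.0071  gap 4.0 mm; dark -0.0285..0.0188
cam [1.39641439 0.41660368 0.82499542]
  strip -0.041 -0.0066 213.0
  strip -0.03 -0.0070 175.0
  strip -0.015 -0.0070 137.0
  strip 0.0 -0.0073 146.0
  strip 0.015 -0.0074 132.0
  green -0.062 -0.0111
  green -0.058 -0.0113
  green -0.054 -0.0112
```

View pics/top_r7.png

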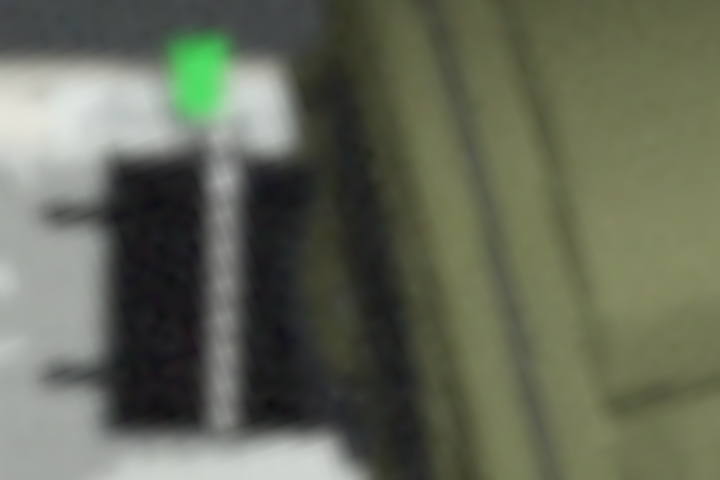

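View pics/scene_r7.png

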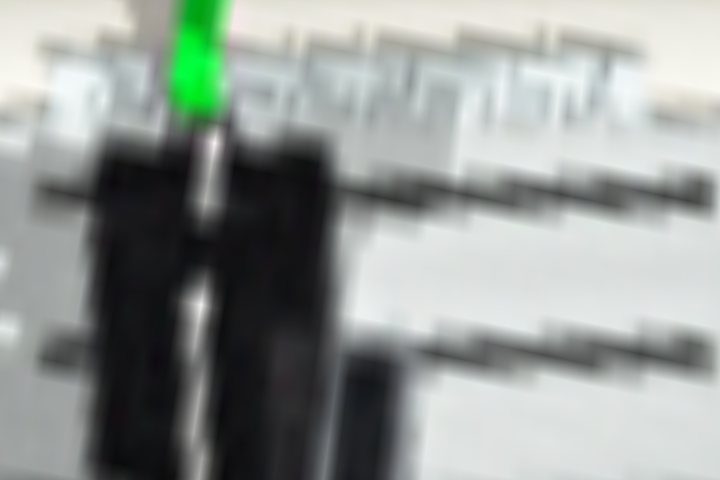

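>>> servo_tool:
  steps:
    - [[0,0,0,-0.1,0,0,-1],[0,0,0,-0.1,0,0,-1],[0,0,0,-0.1,0,0,-1],[0,0,0,0,0,0,-1]]

```text
time_s: 11.0
ee_pos: [0.5486, 0.0607, 0.1824]
orientation: [0.588, 0.809, 0.001, -0.001]
wrist_force: [-1.1, 5.4, 1.2]
finger_gap: 0.003
```

```bash
cat >> h.py <<'E'
def fine(f,x0):
    xs=np.arange(-.04,.04,.00025); L=[];G=[]
    for ya,yb,z in ((-.037,-.033,.1735),(-.026,-.011,.192),(-.011,.004,.192),(.004,.019,.192),(.019,.034,.192)):
        a=rect(f,xs,np.arange(ya,yb,.0005),z).mean(-1).mean(0)
        i=np.argmin(abs(xs-x0)); k=i-16+np.argmax(a[i-16:i+17]); kk=slice(k-12,k+13)
        w=np.clip(a[kk]-min(a[k-12],a[k+12]),0,None); L.append((w*xs[kk]).sum()/w.sum())
    for ya in (-.058,-.054,-.050):
        r=rect(f,xs,np.arange(ya,ya+.006,.0005),.1715); w=np.clip(r[...,1]-np.maximum(r[...,0],r[...,2])-30,0,None).sum(0); G.append((w*xs).sum()/w.sum())
    print("  line mm",(np.array(L)*1e3).round(1),"green",(np.array(G)*1e3).round(1),"gap tongue %.1f body %.1f"%((L[0]-np.mean(G))*1e3,(np.mean(L[1:])-np.mean(G))*1e3))
E
python3 - <<'E'
from h import *
st()
for n,x0 in (("top",-.0085),("scene",-.010)):
    f=viewer.grab_frame(n); measure(n,f,"r8"); fine(f,x0)
E
```

```text
t 11.00 tcp [0.5486 0.0607 0.1824] gx 0.0336 gy 0.0038 yaw 107.99 toolz [-0.001  0.004 -1.   ] F along push 5.5 [-1.1  5.4  1.2]
top marker -0.0101 slide-line -0.0084  gap 1.7 mm; dark -0.0337..0.0298
  line mm [-6.7 -8.3 -8.4 -8.5 -8.5] green [-10.1 -10.3 -10.4] gap tongue 3.6 body 1.8
scene marker -0.0112 slide-line -0.0100  gap 1.1 mm; dark -0.0317..0.0160
  line mm [ -9.5  -9.9  -9.9 -10.2 -10.3] green [-11.2 -11.4 -11.3] gap tongue 1.8 body 1.2
```

View pics/scene_r8.png

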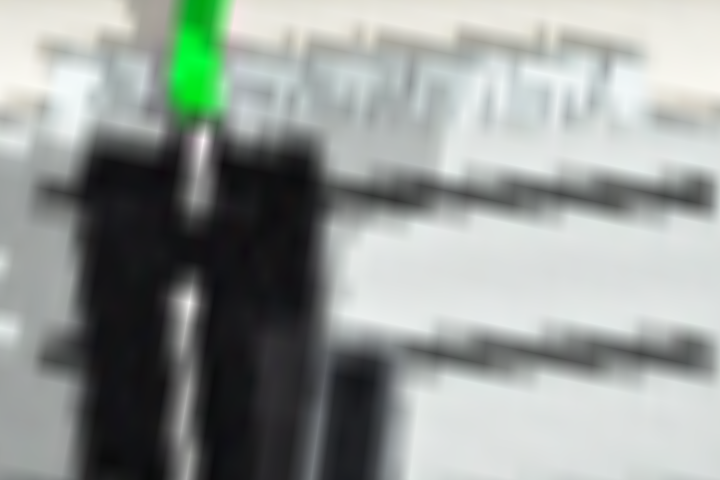

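View pics/top_r8.png

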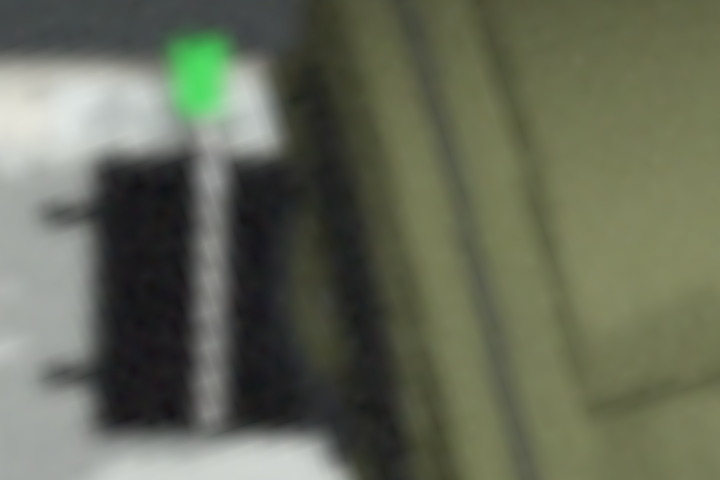

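>>> servo_tool:
  steps:
    - [[0,0,0,-0.06,0,0,-1],[0,0,0,-0.06,0,0,-1],[0,0,0,0,0,0,-1]]

```text
time_s: 11.48
ee_pos: [0.549, 0.0596, 0.1824]
orientation: [0.588, 0.809, 0.001, -0.001]
wrist_force: [-0.4, 6.6, 0.6]
finger_gap: 0.005
```

```bash
python3 - <<'E'
from h import *
st()
for n,x0 in (("top",-.0095),("scene",-.011)):
    f=viewer.grab_frame(n); measure(n,f,"r9"); fine(f,x0)
E
```

```text
t 11.47 tcp [0.549  0.0596 0.1824] gx 0.0324 gy 0.0038 yaw 107.99 toolz [-0.001  0.004 -1.   ] F along push 6.4 [-0.4  6.6  0.6]
top marker -0.0100 slide-line -0.0095  gap 0.6 mm; dark -0.0347..0.0278
  line mm [-8.4 -9.5 -9.6 -9.5 -9.5] green [-10.1 -10.3 -10.4] gap tongue 1.9 body 0.8
scene marker -0.0112 slide-line -0.0113  gap -0.1 mm; dark -0.0330..0.0148
  line mm [ -9.8 -11.2 -11.2 -11.4 -11.3] green [-11.2 -11.4 -11.3] gap tongue 1.5 body 0.0
```

View pics/scene_r9.png

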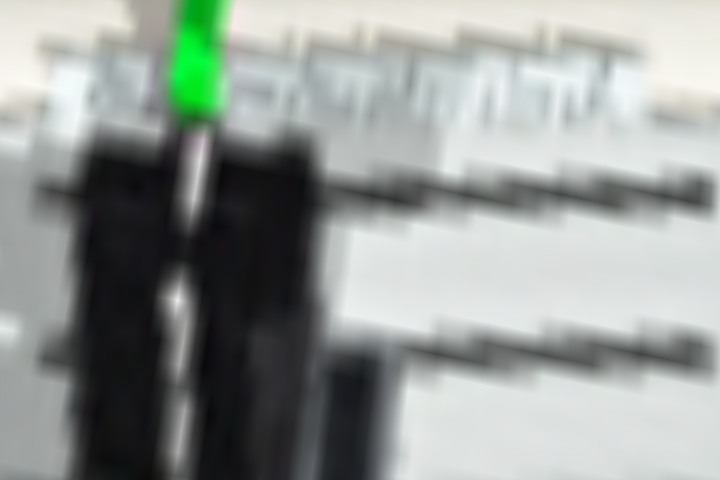

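>>> servo_tool:
  steps:
    - [[0,0,0,0.3,0,0,-1],[0,0,0,0.7,0,0,-1],[0,0,0,1.5,0,0,-1],[0,0,0,2,0,0,-1],[0,0,0,2,0,-1,-1],[0,0,0,2,0,-2,-1],[0,0,0,2,-1,-3,-1],[0,0,0,2,-2,-3,-1],[0,0,0,1,-3,-2,-1],[0,0,0,0,-3,0,-1],[0,0,0,0,-3,0,-1],[0,0,0,0,0,0,-1]]

```text
time_s: 13.08
ee_pos: [0.3915, 0.1497, 0.2934]
orientation: [0.588, 0.809, 0.0, 0.0]
wrist_force: [-0.2, 0.2, 0.1]
finger_gap: 0.001
```

```bash
python3 - <<'E'
from h import *
st()
for n,x0 in (("top",-.0095),("scene",-.011)):
    f=viewer.grab_frame(n); measure(n,f,"r10"); fine(f,x0); cv2.imwrite(f"pics/{n}10.png",cv2.resize(f["img"][130:290,200:440,::-1],None,fx=3.2,fy=3.2,interpolation=cv2.INTER_CUBIC))
E
```

```text
t 13.07 tcp [0.3915 0.1497 0.2934] gx 0.1668 gy 0.1257 yaw 108.00 toolz [ 0.001  0.    -1.   ] F along push 0.2 [-0.2  0.2  0.1]
top marker -0.0100 slide-line -0.0095  gap 0.6 mm; dark -0.0345..0.0140
  line mm [-8.5 -9.5 -9.5 -9.5 -9.5] green [-10.1 -10.3 -10.4] gap tongue 1.7 body 0.8
scene marker -0.0112 slide-line -0.0112  gap -0.0 mm; dark -0.0330..0.0170
  line mm [ -9.8 -11.  -11.2 -11.4 -11.3] green [-11.2 -11.4 -11.3] gap tongue 1.5 body 0.1
```

View pics/top10.png

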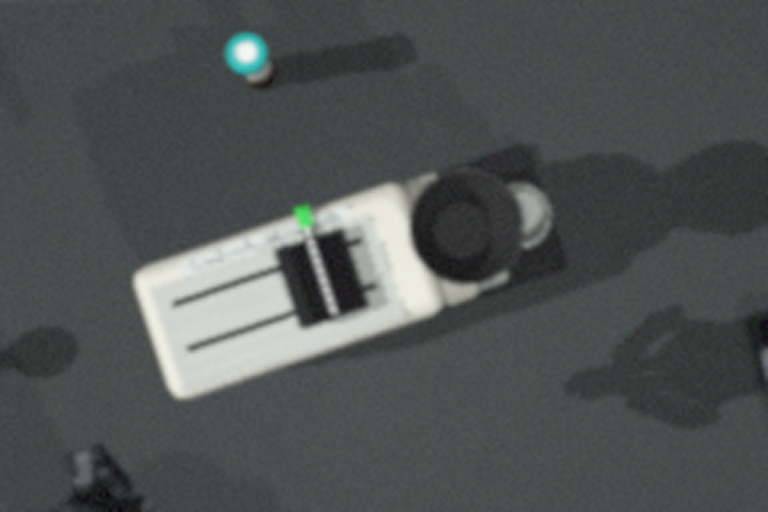

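View pics/top_r10.png

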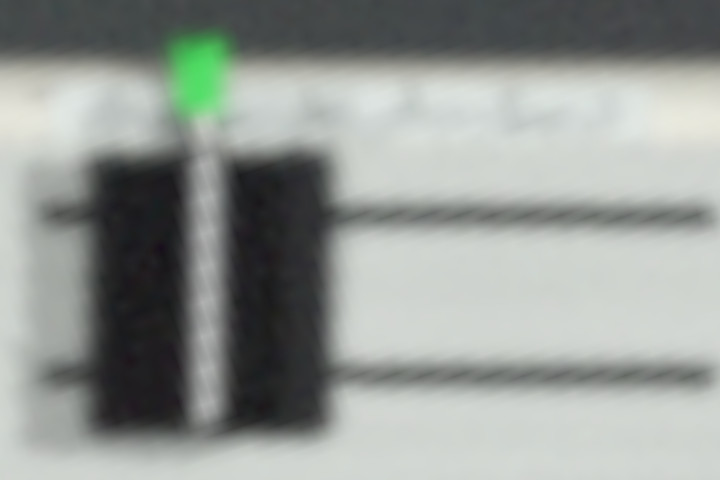

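View pics/scene10.png

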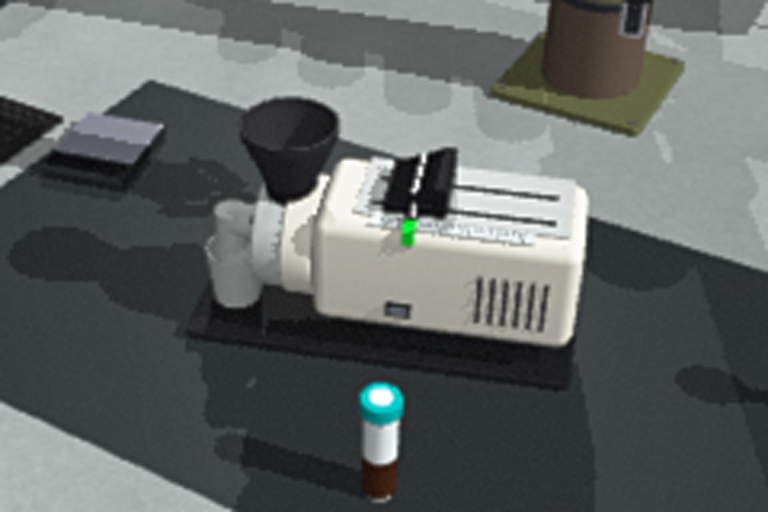

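```bash
python3 - <<'E'
from h import *
f=viewer.grab_frame("top")
for q in ("tamper","bean_tube","scale"): print(q,[(b["confidence"],b["extent"]) for b in boxes_of(q,f)][:1])
print(manip.close_job())
E
```

```text
tamper [(0.77, [181.5, 244.1, 22.0, 26.1])]
bean_tube [(0.69, [277.9, 151.2, 15.1, 15.3])]
scale [(0.87, [455.5, 244.2, 46.7, 44.7])]
the job is handed in; nothing more can be done
None
```

The grind slide's white line now stands level with the green marker, to within about 1 mm. I pushed it about 62 mm towards the funnel with the closed fingertips, in 1–3 mm nudges (0.6 mm at the end) at about 5–6 N. Then I backed the arm clear and handed the job in at about 13 s.

**Line against marker:** with the arm away, the white line over the slide measured 0.6–0.8 mm short of the marker from the top camera and 0.0–0.1 mm from the scene camera. I left it there rather than risk running past.

**Disagreement:** the measurement at the pointer's tongue gave 1.5–1.7 mm short in both cameras. I trusted it less, because the tongue is only a few pixels across and the bright bed around it affects the reading. The cameras also differ from each other by about 0.7 mm.

**Other things:** the tamper, bean tube and scale are within about 3 pixels (roughly 7–8 mm) of where they were first seen, which I take as detector noise. The arm only passed well above or clear of them. The dosing cup was not detected from the top camera, so I only judged it by eye, and it looks unmoved.

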